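# Unload a leaf drill jig and show the cross-hole to the inspection camera

### The job

The pin in the green drill jig has just been cross-drilled: swing the jig's latch right round to its stop, clear of leaf and pin, throw the leaf right back past upright so that it stays open, and lift the pin straight out of its vees. Then hold the pin in the air over the up-tilted inspection camera for a look at the burr: the cross-hole at the camera's focus point, 80 mm straight out from the lens, the hole looking straight into the lens and the pin level. Finish while still holding it there, quite still; do not touch the camera, and leave the oil bottle, the calliper and the needle file where they are.

Things in the scene. Friction and masses are not known exactly. Their poses are not given: they have to be found in the camera images.
- drill_jig: Leaf drill jig, fixed: green base 112 (x) x 92 (y) mm, top at z = 22 mm; origin under it on the bench, front (red ball) -x, z up. Two dark vee blocks (y -50..-38 and -1.5..14 mm, tops z = 44) carry the pin with its axis along y at x = 0, z = 40 mm. Above y = +16 mm there is no jig: there the pin's long end sticks out. With the leaf open the pin just lies in the vees.
- leaf_hinge (a point): Middle of the leaf's hinge axis, which runs along the jig's y at x = +45, z = 54 mm, at the back of the jig.
- latch_axis (a point): On the latch's upright turning axis, jig x = -26, y = -66 mm, over a 16 mm thick round post.
- latch (a joint): Swing latch, rad. 0: its arm points to the jig's +y across the leaf's top and locks the leaf down; starts at 0 to 0.25. Grows as the arm swings level toward the hinge side (jig +x) and on outward; clear of the leaf from 1.1, of the pin's short end from 1.4 (at 1.57 it points to jig +x), stop at 2.4. Friction, about 1 N at the peg, keeps it where left.
- latch_peg (a point): Middle of the upright round black peg at the latch arm's end, 12 mm in diameter, 25 mm tall (z = 69.5 to 94.5 mm), 46 mm from the latch axis. The arm below it is 13 mm wide, its top at z = 65.5 mm; the leaf's top is at z = 58 mm.
- leaf (a joint): Leaf hinge, rad. 0: steel leaf flat and closed over the pin; grows as the red ball is lifted up and back over the hinge. Upright at 1.57; further on it falls back of itself to its stop at 2.5 and stays, short of it it falls shut. The leaf weighs 0.1 kg and is 26 mm wide (jig y = -37 to -11 mm).
- leaf_ball (a point): Centre of the red ball handle, 18 mm in diameter, on a 22 mm long, 8 mm thick stem at the front of the leaf (jig y = -24 mm); 113 mm from the hinge axis and level with it (z = 54 mm) when closed.
- pin: Loose aluminium pin, 128 mm long, 16 mm thick, 0.06 to 0.1 kg. Origin: on its axis, centre of the 6 mm cross-hole; y along the pin to its long end, z along the hole (up, in the jig). Along y: short end -28, square with the hole -11..11, collar 24 mm thick 15..21, square to grip 42..80, long end +100 mm. Squares 14 x 14 mm. Beyond +38 clear of the vees, 32 mm above the bench. Mass centre +36.
- inspection_camera: Inspection camera, fixed: black base 95 x 90 mm, two aluminium cheeks 102 mm tall, between them a grey barrel 54 mm across at its white ring light. Origin on the bench under its middle, z up; it looks toward its own -x (roughly to the robot) and upward. The barrel's pivot is 88 mm above the bench.
- camera_head: The camera's barrel, fixed. Its z axis is the line of sight, out of the lens, 25 degrees from vertical; its y axis is level, across the view. Origin at the pivot; the lens glass at z = +45 mm, the focus at z = +125 mm.
- lens (a point): Centre of the lens glass, inside the white ring light, 129 mm above the bench.
- focus (a point): The focus point in the air, 80 mm straight out from the lens along the line of sight, 201 mm above the bench: the cross-hole's centre belongs here.
- oil_bottle: Bystander, loose: brown dropper bottle with a black top, 34 mm in diameter, 102 mm tall, standing. Origin at its foot's centre.
- calliper: Bystander, loose: steel calliper 69 x 200 x 9 mm, lying flat, its length along its y. Origin at its middle on the bench.
- needle_file: Bystander, loose: needle file with a red handle, 11 x 162 x 8 mm, lying along its y. Origin at its middle on the bench.
There are look-alikes about, which are no part of the job. Leave any blue look-alike of the pin alone.

How it is judged:
By the outcome, as a careful person would: the job done as asked, in the order asked, and still so for the second after the job is handed in, while the arm keeps its last pose, push and grip.
It also fails if it takes over 64 s, if anything falls off the work surface, if the arm or the gripper's body presses on something with over 40 N, if the wrist force passes 120 N, or if a joint passes its speed limit or range.

### The arm

A 6-joint arm with a two-finger parallel gripper is mounted at the origin on a cart in front of the work surface, level with it; the furniture and walls round the work are solid. World frame = base frame: x ahead of the robot, y to its left, z up, the work surface at z = 0. Lengths are in mm, angles in degrees, forces in N, time in s.
With the tool pointing down it reaches from about 300 to 850 mm from the base axis. Payload 4.2 kg.
Tool frame: the origin (TCP) lies midway between the tips of the shut fingers; the grasp point (between the pads) lies 19 mm behind it; z points along the fingers, y is the line along which they close (so a half turn about z gives the same grasp; the last joint's range is limited). The gripper opens to 91 mm and grips with 3 to 60 N. Pads are 32 mm wide; open, the fingers measure 118 mm over their backs; the gripper's body (76 mm by 178 mm) begins 60 mm behind the grasp point.
Start: joints at [-69.5, 18.312, 89.639, -0, 72.044, -1.146], TCP at [212.108, -534.465, 213.976] pointing down, gripper open.
Joint ranges: [-177.97, 177.97], [-48.28, 115.42], [12.27, 149.76], [-77.06, 257.06], [2.81, 150.46], [-146.56, 146.56]. Speed limits (degrees/s): [147.25, 147.25, 180, 180, 180, 180].

### API

Orientations are given as [roll, pitch, yaw] about the fixed x, y, z axes, in that order (R = Rz(yaw) Ry(pitch) Rx(roll)).
In Python, from workcell import env gives the robot as it stands.
- The arm moves only by the shell command python3 -m jog 'ROWS' [FORCE]. ROWS is a JSON object of lists of equal length, an entry for each row: "jaw": the finger opening in mm, from 0 to 91.2; "slide": the shift along the tool's x, y, z in units of 30 mm (1.0 is 30 mm), a list of three; "spin": the turn about the tool's z in units of 8 degrees (1.0 is 8 degrees). In form: {"jaw": [jaw, ...], "slide": [[dx, dy, dz], ...], "spin": [spin, ...]}. A call has 1 to 10 rows; each row shifts and turns the commanded pose from where the row before left it, along the tool's axes as they then stand; what a row does not reach is not made up. A row lasts 1/10 s, in which the tool goes at most 50 mm and 8.59 degrees, less where a joint would pass 70% of its speed; a pose out of reach is approached as far as the arm can. A call is refused whole if a number of a shift passes 1 or a number of a turn 1, either way. A call with a gripper value outside its range is refused whole. The fingers move at their own pace and stop on an object; FORCE is the grip in N (left out, the last holds). Time passes only in rows, so rows that do not move let the fingers close. It gives the time, the measured TCP pose, the force, the opening and the grip force at its end, in the units of the state.
- env.state(): the state, without advancing time (a new reading comes with each control period).
- env.grab_frame(name): name is "scene" or "top" or "wrist"; returns the picture (420x560x3 uint8, red, green, blue); there is no depth.
- env.camera_model(name): a dict with "fx", "fy", "cx", "cy" (pixels), "camera_from_world" (4x4, takes a point from world to camera coordinates). Camera axes: x right, y up, looking along -z (the intrinsics and any distortion apply to the point x, -y, -z); pixel columns grow to the right and rows downward; lengths in mm; the calibration is good to about 2 mm. A picture is of the moment at which its call begins: read the wrist's pose just before it. camera_model takes no time and is no camera call; for the wrist camera it gives the pose at the moment of the call.
- env.job_done(): hands the job in; it is judged then, once.
The state is a dict: "time_s": time; "qpos": joint angles; "qvel": joint speeds; "effort": joint torques, N m; "ee_pos": TCP position; "ee_rot": TCP orientation; "force": force on the tool from outside, world axes, zero at the start; "torque": the same for the moment, N m; "gripper_width": finger opening in mm; "gripper_force": force on a finger pad.
Only numpy, scipy, OpenCV 4.12 (cv2) and the standard library are available. Lean on these libraries where they do the work, as an engineer would, in place of code of your own. Each camera call takes 0.05 s, during which the arm holds its last target. There are 200 camera calls.

## Working session

There is one attempt and no reset: what is moved stays moved. The work goes in short steps, Python scripts to look and compute and a shell command to move; the robot and the scene stay as the last step left them, time stands still between calls to the robot, and variables do not carry over. Pictures are saved under pics/ and viewed, at most 10 in all, crops included, and the job is handed in when it is done.

```bash
ls; mkdir -p pics
cat > h.py <<'E'
import numpy as np,cv2
from workcell import env
def model(n):
    m=env.camera_model(n);return m
def ray(m,u,v):
    d=np.array([(u-m['cx'])/m['fx'],-(v-m['cy'])/m['fy'],-1.0])
    T=np.linalg.inv(np.array(m['camera_from_world']))
    d=T[:3,:3]@d; return T[:3,3],d/np.linalg.norm(d)
def plane(m,u,v,z):
    o,d=ray(m,u,v);return o+d*(z-o[2])/d[2]
def tri(rs):
    A=np.zeros((3,3));b=np.zeros(3)
    for o,d in rs:
        P=np.eye(3)-np.outer(d,d);A+=P;b+=P@o
    p=np.linalg.solve(A,b);return p,[float(np.linalg.norm((np.eye(3)-np.outer(d,d))@(p-o))) for o,d in rs]
def proj(m,p):
    c=np.array(m['camera_from_world'])@np.append(p,1.);return m['fx']*c[0]/-c[2]+m['cx'],m['fy']*(-c[1])/-c[2]+m['cy']
E
python3 - <<'E'
from h import *
print(env.state())
for n in('scene','top','wrist'):
    im=env.grab_frame(n);cv2.imwrite(f'pics/{n}0.png',im[...,::-1])
    m=model(n);print(n,{k:v for k,v in m.items() if k!='camera_from_world'},np.linalg.inv(np.array(m['camera_from_world'])).round(2).tolist())
a=cv2.imread('pics/scene0.png');b=cv2.imread('pics/top0.png')
E
```

```text
pics
{'time_s': 0.0, 'qpos': array([-6.94977499e+01,  1.83518277e+01,  8.97057466e+01,  1.35817584e-03,
        7.20431772e+01, -1.14595998e+00]), 'qvel': array([-0.00779334,  0.02102355,  0.06236824,  0.01702815, -0.02947475,
       -0.06432994]), 'effort': array([-7.32783574e-04, -4.12461448e+01, -2.31976837e+01,  7.25987297e-02,
        4.57326591e-02, -1.37916945e-04]), 'ee_pos': array([ 211.95479097, -533.97512811,  213.12287294]), 'ee_rot': array([-1.79899294e+02, -3.30599430e-03,  2.16477874e+01]), 'force': array([-0.28322612, -0.09471188, -0.06181091]), 'torque': array([ 0.00815254,  0.01634556, -0.02371256]), 'gripper_force': 0.0, 'gripper_width': 90.82989933760331}
scene {'fx': 538.0490778634771, 'fy': 538.0490778634771, 'cx': 280.33926221879574, 'cy': 217.69794358289252} [[-0.46, 0.63, -0.62, -396.02], [-0.89, -0.33, 0.33, 370.8], [0.0, 0.7, 0.71, 1178.98], [0.0, 0.0, 0.0, 1.0]]
top {'fx': 485.4068479482244, 'fy': 485.4068479482244, 'cx': 278.0408200951261, 'cy': 205.32799456399167} [[-0.01, 0.99, -0.15, 350.86], [-1.0, -0.01, 0.0, -100.85], [0.0, 0.15, 0.99, 1220.95], [0.0, 0.0, 0.0, 1.0]]
wrist {'fx': 329.79057892393433, 'fy': 329.79057892393433, 'cx': 278.3397660034646, 'cy': 212.35247499440484} [[0.37, 0.89, 0.25, 282.65], [-0.93, 0.36, 0.1, -506.73], [-0.0, -0.27, 0.96, 382.91], [0.0, 0.0, 0.0, 1.0]]
```

View pics/scene0.png

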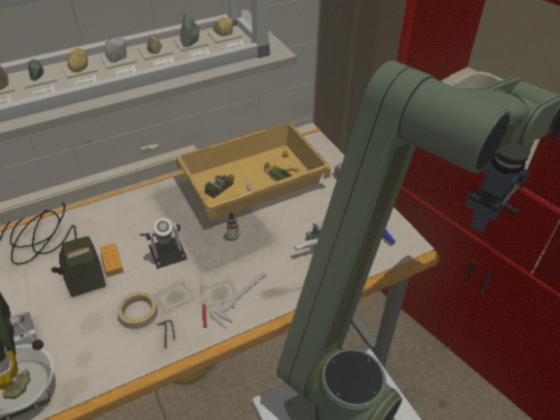

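View pics/top0.png

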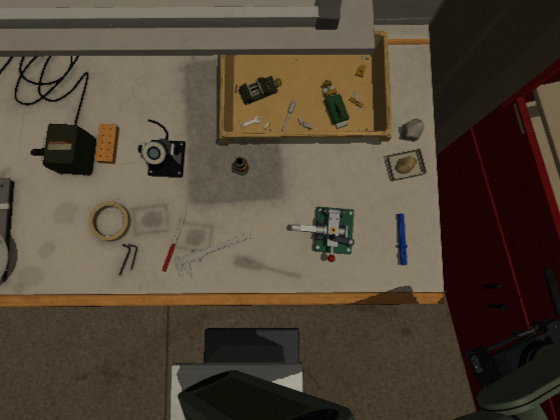

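Run:
```python
from h import *
a=cv2.imread('pics/top0.png');s=cv2.imread('pics/scene0.png')
c=cv2.resize(a[195:275,275:365],None,fx=4.4,fy=4.4,interpolation=cv2.INTER_CUBIC)
d=cv2.resize(a[110:190,125:200],None,fx=4.4,fy=4.4,interpolation=cv2.INTER_CUBIC)
o=np.zeros((600,800,3),np.uint8);o[:c.shape[0],:c.shape[1]]=c;o[:d.shape[0],400:400+d.shape[1]]=d
e=cv2.resize(s[205:275,135:195],None,fx=3.4,fy=3.4,interpolation=cv2.INTER_CUBIC);o[360:360+e.shape[0],:e.shape[1]]=e
w=cv2.imread('pics/wrist0.png');w=cv2.resize(w,(320,240));o[360:600,300:620]=w
cv2.imwrite('pics/c0.png',o)
m=model('top')
for n,p,z in(('jig',(333,230),40),('ball',(331,258),54),('tip',(290,228),40),('cam',(155,152),129),('bottle',(240,165),50)):print(n,plane(m,*p,z).round(0))
```

```text
jig [ 471. -236.   40.]
ball [ 402. -228.   54.]
tip [ 476. -131.   40.]
cam [645. 182. 129.]
bottle [632.  -9.  50.]
```

View pics/c0.png

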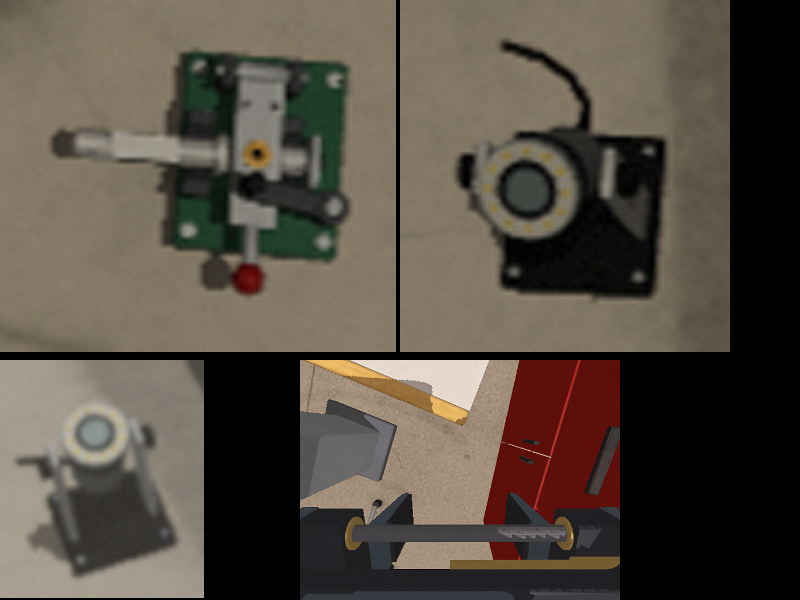

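The scene view shows the camera at about (165,235) and the bottle at (232,225). The top view shows the jig at (333,230), with its ball at (331,258), the pin's long end at (290,228) and the latch arm lying over the leaf. The lens ring is at (155,152). The jig's yaw is about -4°. Next I'll move the wrist camera over the jig.

```bash
cat >> h.py <<'E'
from scipy.spatial.transform import Rotation as Ro
import json
def Rt(s=None):
    s=s or env.state();return Ro.from_euler('xyz',s['ee_rot'],degrees=True)
def plan(pts,spins=None,p0=None,R=None,nd=2):
    """waypoints (each one row) in world, spin units per row -> prints rows (tool axes). """
    s=env.state();p=np.array(s['ee_pos'] if p0 is None else p0,float);R=R or Rt(s)
    spins=spins or [0]*len(pts);o=[]
    for t,k in zip(pts,spins):
        d=(R.inv().apply(np.array(t,float)-p)/30).round(nd);o.append(d.tolist())
        p=p+R.apply(d*30);R=R*Ro.from_euler('z',8*k,degrees=True)
    print(json.dumps(o).replace(' ',''),'spin',spins,'max',np.abs(o).max());return p,R
def line(t,n,spin=0):
    s=env.state();p=np.array(s['ee_pos']);return plan([p+(np.array(t)-p)*(i+1)/n for i in range(n)],[spin]*n)
E
python3 - <<'E'
from h import *
line([471,-250,215],10,0); print(model('top')['camera_from_world'] is None)
E
```

```text
[[1.15,-0.56,-0.0],[1.15,-0.56,-0.01],[1.16,-0.57,-0.0],[1.15,-0.56,-0.01],[1.15,-0.56,-0.0],[1.15,-0.56,-0.01],[1.15,-0.56,-0.0],[1.15,-0.56,-0.01],[1.16,-0.57,-0.0],[1.15,-0.56,-0.01]] spin [0, 0, 0, 0, 0, 0, 0, 0, 0, 0] max 1.16
False
```

```bash
python3 -m jog '{"jaw":[91,91,91,91,91,91,91,91,91,91],"slide":[[1,-0.5,0],[1,-0.5,0],[1,-0.5,0],[1,-0.5,0],[1,-0.5,0],[1,-0.5,0],[1,-0.5,0],[1,-0.5,0],[1,-0.5,0],[1,-0.5,0]],"spin":[0,0,0,0,0,0,0,0,0,0]}'
python3 -m jog '{"jaw":[91,91,91,91,91,91,91,91,91,91],"slide":[[0.75,-0.32,0],[0.75,-0.32,0],[0,0,0],[0,0,0],[0,0,0],[0,0,0],[0,0,0],[0,0,0],[0,0,0],[0,0,0]],"spin":[0,0,-1,-1,-1,-1,-1,-1,-1,-1]}'
python3 - <<'E'
from h import *
m=model('wrist');s=env.state();print(s['ee_pos'],s['ee_rot'])
im=env.grab_frame('wrist')[...,::-1];cv2.imwrite('pics/w1.png',im)
im2=env.grab_frame('scene')[...,::-1];cv2.imwrite('pics/s1.png',im2)
import pickle;pickle.dump(m,open('w1.pkl','wb'))
E
```

```text
time_s: 1.15
ee_pos: [436.2, -283.1, 213.7]
ee_rot: [-180.0, 0.0, 21.6]
force: [-0.1, 0.5, -0.4]
gripper_width: 90.9
gripper_force: 0.0
time_s: 2.15
ee_pos: [470.2, -249.8, 213.6]
ee_rot: [-180.0, -0.0, 86.0]
force: [-0.1, -0.6, 0.7]
gripper_width: 91.3
gripper_force: 0.0
[ 470.16507865 -249.80886489  213.63915123] [-1.79965175e+02 -1.47952946e-02  8.59755474e+01]
```

View pics/w1.png

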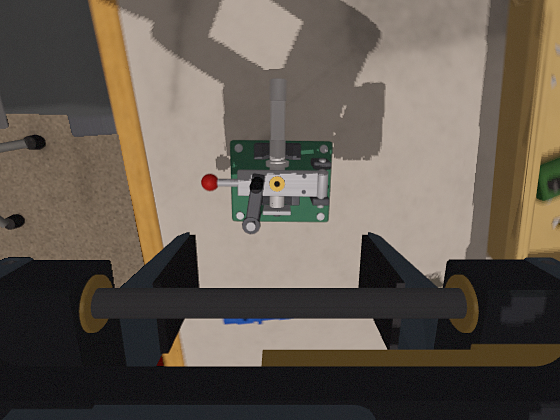

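Wrist picture: the jig is square to the image. The ball is at (209,183), the peg at (257,183), the latch axis at (250,226), the bush at (277,184) and the pin's long end at (278,85).

Run:
```python
from h import *
import pickle
m=pickle.load(open('w1.pkl','rb'));im=cv2.imread('pics/w1.png');b,g,r=[im[...,i].astype(int) for i in range(3)]
def big(k,x0,x1,y0,y1):
    k=k.astype(np.uint8);q=np.zeros_like(k);q[y0:y1,x0:x1]=k[y0:y1,x0:x1]
    c=max(cv2.findContours(q,cv2.RETR_EXTERNAL,2)[0],key=cv2.contourArea);return c
c=big((r>100)&(g<60),190,230,165,200);(u,v),rad=cv2.minEnclosingCircle(c);print('ball',u,v,rad,plane(m,u,v,54))
c=big((g>r+15)&(g>b+8),215,345,130,235);R=cv2.minAreaRect(cv2.convexHull(c));bx=cv2.boxPoints(R);print('green rect',R)
P=np.array([plane(m,*p,22) for p in bx]);print(P.round(1),'centre',P.mean(0),'sides',[np.linalg.norm(P[i]-P[(i+1)%4]) for i in range(4)],[np.degrees(np.arctan2(*(P[(i+1)%4]-P[i])[[1,0]])) for i in range(4)])
for n,p,z in(('peg top',(257,183),94.5),('axis',(250.5,226),65),('bush',(277,184),60),('tip',(278,82),40)):print(n,plane(m,*p,z).round(1))
# top view
t=cv2.imread('pics/top0.png');b,g,r=[t[...,i].astype(int) for i in range(3)];mt=model('top')
c=big((r>100)&(g<60),320,345,245,270);(u,v),rad=cv2.minEnclosingCircle(c);print('ball top',u,v,plane(mt,u,v,54))
o,d=ray(m,*cv2.minEnclosingCircle(big((cv2.imread('pics/w1.png')[...,2]>100)&(cv2.imread('pics/w1.png')[...,1]<60),190,230,165,200))[0]);print(tri([(o,d),ray(mt,u,v)]))
```

```text
ball 209.2872314453125 182.03192138671875 8.35133171081543 [ 400.62106405 -229.93494568   54.        ]
green rect ((294.0, 209.0), (24.0, 68.0), 90.0)
[[ 448.1 -256.3   22. ]
 [ 524.3 -261.6   22. ]
 [ 523.4 -289.9   22. ]
 [ 445.7 -284.4   22. ]] centre [ 485.36953799 -273.04038033   22.        ] sides [np.float64(76.37913688125265), np.float64(28.23851572899452), np.float64(77.95787297434136), np.float64(28.224853826396906)] [np.float64(-4.013626941911685), np.float64(-91.68767686418958), np.float64(175.99099336889066), np.float64(85.10797939207553)]
peg top [ 451.9 -226.9   94.5]
axis [ 439.1 -275.9   65. ]
bush [ 468.9 -235.6   60. ]
tip [ 476.7 -139.1   40. ]
ball top 331.5 258.0 [ 402.1279716 -229.0789039   54.       ]
(array([ 401.92119798, -228.67044068,   59.97471019]), [0.25252286835931576, 0.2525228683593003])
```

Run:
```python
from h import *
s=env.state();p=s['ee_pos']
p,R=plan([p+np.array([451-p[0],-230-p[1],-139+0])*f for f in (.2,.4,.6,.8,1)],[1,.25,0,0,0]);print(p)
A=np.array([440,-275]);th=np.radians(10+np.arange(1,17)*8)
w=[[A[0]+46*np.sin(t+np.radians(4)),A[1]+46*np.cos(t+np.radians(4)),75] for t in th]
plan(w,[1]*16,p0=[451,-230.4,75],R=R)
```

```text
[[0.12,-0.14,0.93],[0.1,-0.15,0.92],[0.1,-0.16,0.93],[0.1,-0.15,0.93],[0.09,-0.16,0.92]] spin [1, 0.25, 0, 0, 0] max 0.93
[ 450.9256586  -230.06200802   74.78288722]
[[-0.01,0.22,-0.0],[-0.02,0.21,-0.0],[-0.01,0.21,-0.0],[-0.01,0.22,-0.0],[-0.02,0.21,-0.0],[-0.01,0.21,-0.0],[-0.01,0.22,-0.0],[-0.02,0.21,-0.0],[-0.01,0.21,-0.0],[-0.01,0.22,-0.0],[-0.02,0.21,-0.0],[-0.01,0.21,-0.0],[-0.01,0.22,-0.0],[-0.02,0.21,-0.0],[-0.01,0.21,-0.0],[-0.01,0.22,-0.0]] spin [1, 1, 1, 1, 1, 1, 1, 1, 1, 1, 1, 1, 1, 1, 1, 1] max 0.22
```

```bash
python3 -m jog '{"jaw":[34,34,34,34,34,34,34,34,34,34],"slide":[[0.25,-0.38,0],[0.25,-0.38,0.4],[0,0,0.8],[0,0,0.8],[0,0,0.8],[0,0,0.8],[0,0,0.6],[0,0,0.42],[0,0,0],[0,0,0]],"spin":[1,0.25,0,0,0,0,0,0,0,0]}'
python3 -m jog '{"jaw":[14,14,14,14],"slide":[[0,0,0],[0,0,0],[0,0,0],[0,0,0]],"spin":[0,0,0,0]}' 10
python3 - <<'E'
from h import *
cv2.imwrite('pics/w2.png',env.grab_frame('wrist')[...,::-1]);cv2.imwrite('pics/t2.png',env.grab_frame('top')[...,::-1]);cv2.imwrite('pics/s2.png',env.grab_frame('scene')[...,::-1])
E
```

```text
time_s: 3.25
ee_pos: [450.2, -231.9, 75.5]
ee_rot: [180.0, 0.0, 75.5]
force: [0.4, -0.5, 0.7]
gripper_width: 33.7
gripper_force: 0.0
time_s: 3.65
ee_pos: [450.2, -231.9, 75.8]
ee_rot: [179.9, 0.0, 75.6]
force: [-0.2, -0.4, 0.4]
gripper_width: 13.9
gripper_force: 0.0
```

View pics/w2.png

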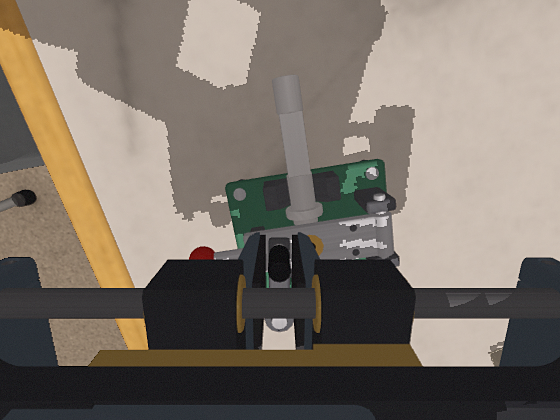

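The peg (279,262) sits between the fingers. Now I'll swing it round the arc.

```bash
python3 -m jog '{"jaw":[14,14,14,14,14,14,14,14,14,14],"slide":[[-0.015,0.21,0],[-0.015,0.21,0],[-0.015,0.21,0],[-0.015,0.21,0],[-0.015,0.21,0],[-0.015,0.21,0],[-0.015,0.21,0],[-0.015,0.21,0],[-0.015,0.21,0],[-0.015,0.21,0]],"spin":[1,1,1,1,1,1,1,1,1,1]}'
python3 -m jog '{"jaw":[14,14,14,14,14,14,14,14],"slide":[[-0.015,0.21,0],[-0.015,0.21,0],[-0.015,0.21,0],[-0.015,0.21,0],[-0.015,0.21,0],[-0.015,0.21,0],[0,0.08,0],[0,0,0]],"spin":[1,1,1,1,1,1,0,0]}'
python3 - <<'E'
from h import *
s=env.state();v=s['ee_pos'][:2]-[440,-275];print(v,np.hypot(*v),np.degrees(np.arctan2(*v))-4)
im=env.grab_frame('wrist')[...,::-1];cv2.imwrite('pics/w3.png',im)
E
```

```text
time_s: 4.8
ee_pos: [483.7, -279.1, 75.2]
ee_rot: [-180.0, 0.0, -4.7]
force: [0.2, -0.1, 0.8]
gripper_width: 14.0
gripper_force: 0.4
time_s: 5.6
ee_pos: [466.0, -311.6, 75.3]
ee_rot: [-179.7, 0.0, -52.4]
force: [5.0, 5.4, -1.3]
gripper_width: 14.4
gripper_force: 3.8
[ 26.01814186 -36.55783387] 44.87113686263831 140.56061316455234
```

```bash
python3 -m jog '{"jaw":[40,40,40,40,40,40,40,40,40,40],"slide":[[0,-0.08,0],[0,0,0],[0,0,-0.3],[0,0,-1],[0,0,-0.7],[0,0,0],[0,0,0],[0,0,0],[0,0,0],[0,0,0]],"spin":[0,0,0,0,-1,-1,-1,-1,-1,-1]}'
python3 - <<'E'
from h import *
s=env.state();p=s['ee_pos'];print(p,s['ee_rot'])
for n in('wrist','top'):cv2.imwrite(f'pics/{n}4.png',env.grab_frame(n)[...,::-1])
line([401,-229.7,p[2]],4); line([401,-229.7,36],8)
w=cv2.imread('pics/wrist4.png');t=cv2.imread('pics/top4.png')
o=np.zeros((420,800,3),np.uint8);o[:,:480]=w[:,40:520];o[:320,480:]=cv2.resize(t[190:270,285:365],(320,320),interpolation=cv2.INTER_CUBIC);cv2.imwrite('pics/v4.png',o)
E
```

```text
time_s: 6.65
ee_pos: [466.2, -311.9, 136.2]
ee_rot: [180.0, -0.0, -4.0]
force: [-0.0, 0.9, 0.0]
gripper_width: 39.8
gripper_force: 0.0
[ 466.24404693 -311.90150255  136.15861195] [ 1.79953544e+02 -2.85296475e-02 -4.00754702e+00]
[[-0.59,-0.64,-0.0],[-0.6,-0.64,-0.0],[-0.59,-0.64,-0.0],[-0.6,-0.65,-0.01]] spin [0, 0, 0, 0] max 0.65
[[-0.3,-0.32,0.42],[-0.29,-0.32,0.41],[-0.3,-0.32,0.42],[-0.3,-0.32,0.42],[-0.3,-0.32,0.41],[-0.29,-0.33,0.42],[-0.3,-0.32,0.42],[-0.3,-0.32,0.41]] spin [0, 0, 0, 0, 0, 0, 0, 0] max 0.42
```

View pics/v4.png

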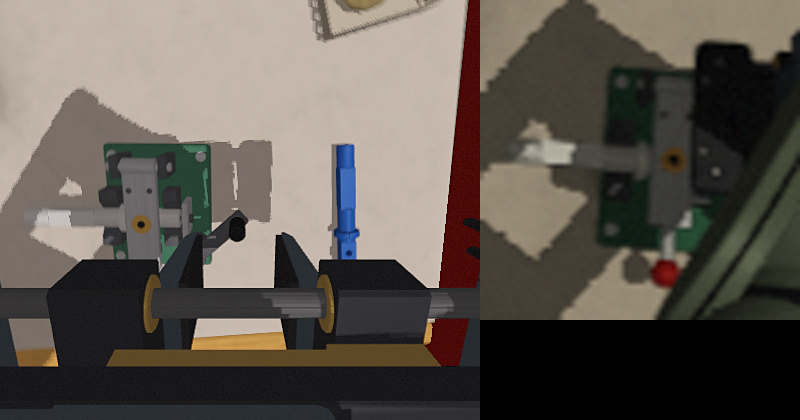

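The latch arm now points outward, with the peg at (237,228) in the crop, clear of the leaf. On to the ball.

```bash
python3 -m jog '{"jaw":[40,40,40,40,40,40,40,40,40,40],"slide":[[-0.6,-0.64,0],[-0.6,-0.64,0],[-0.6,-0.64,0],[-0.58,-0.65,0],[0,0,0.7],[0,0,0.9],[0,0,0.8],[0,0,0.6],[0,0,0.33],[0,0,0]],"spin":[0,0,0,0,0,0,0,0,0,0]}'
python3 -m jog '{"jaw":[10,10,10,10,10],"slide":[[0,0,0],[0,0,0],[0,0,0],[0,0,0],[0,0,0]],"spin":[0,0,0,0,0]}' 15
python3 - <<'E'
from h import *
s=env.state();p=s['ee_pos'];print(p)
a=np.radians(-4);X=np.array([np.cos(a),np.sin(a),0]);Z=np.array([0,0,1.])
N=13;th=np.linspace(0,1.95,N+1)[1:]
plan([p+113*((1-np.cos(t))*X+np.sin(t)*Z) for t in th])
E
```

```text
time_s: 7.75
ee_pos: [400.4, -229.0, 34.8]
ee_rot: [-180.0, 0.1, -4.4]
force: [0.4, -0.4, 0.6]
gripper_width: 40.0
gripper_force: 0.0
time_s: 8.25
ee_pos: [401.6, -228.9, 36.1]
ee_rot: [-180.0, -0.1, -4.4]
force: [1.2, 4.7, 4.0]
gripper_width: 16.8
gripper_force: 15.0
[ 401.57473264 -228.92600182   36.06479422]
[[0.04,-0.0,-0.56],[0.13,-0.0,-0.55],[0.21,-0.0,-0.53],[0.28,-0.01,-0.49],[0.35,0.0,-0.44],[0.42,-0.0,-0.38],[0.47,-0.0,-0.31],[0.51,-0.01,-0.25],[0.54,-0.0,-0.16],[0.56,-0.01,-0.08],[0.56,0.0,0.0],[0.56,-0.0,0.09],[0.54,-0.01,0.17]] spin [0, 0, 0, 0, 0, 0, 0, 0, 0, 0, 0, 0, 0] max 0.56
```

Ball gripped at width 16.8 mm, close to the middle. Next I'll throw the leaf back.

```bash
python3 -m jog '{"jaw":[10,10,10,10,10,10,10,10,10,10],"slide":[[0.04,0,-0.56],[0.13,0,-0.55],[0.21,0,-0.53],[0.28,0,-0.49],[0.35,0,-0.44],[0.42,0,-0.38],[0.47,0,-0.31],[0.51,0,-0.25],[0.54,0,-0.16],[0.56,0,-0.08]],"spin":[0,0,0,0,0,0,0,0,0,0]}' 15
python3 -m jog '{"jaw":[10,10,10,10,50,50,50,50],"slide":[[0.56,0,0],[0.56,0,0.09],[0.54,0,0.17],[0,0,0],[0,0,0],[0,0,0],[0,0,0],[0,0,-0.5]],"spin":[0,0,0,0,0,0,0,0]}'
python3 - <<'E'
from h import *
for n in('wrist','top','scene'):cv2.imwrite(f'pics/{n}5.png',env.grab_frame(n)[...,::-1])
w=cv2.imread('pics/wrist5.png');t=cv2.imread('pics/scene5.png')
o=np.zeros((420,800,3),np.uint8);o[:,:480]=w[:,40:520];o[:320,480:]=cv2.resize(t[200:280,270:350],(320,320),interpolation=cv2.INTER_CUBIC);cv2.imwrite('pics/v5.png',o)
E
```

```text
time_s: 9.25
ee_pos: [506.4, -238.2, 149.0]
ee_rot: [179.9, -0.0, -4.3]
force: [-0.9, -1.4, -0.6]
gripper_width: 16.7
gripper_force: 15.0
time_s: 10.05
ee_pos: [553.4, -240.1, 153.2]
ee_rot: [-179.9, 0.3, -4.4]
force: [-0.6, -0.7, 0.8]
gripper_width: 45.6
gripper_force: 0.0
```

View pics/v5.png

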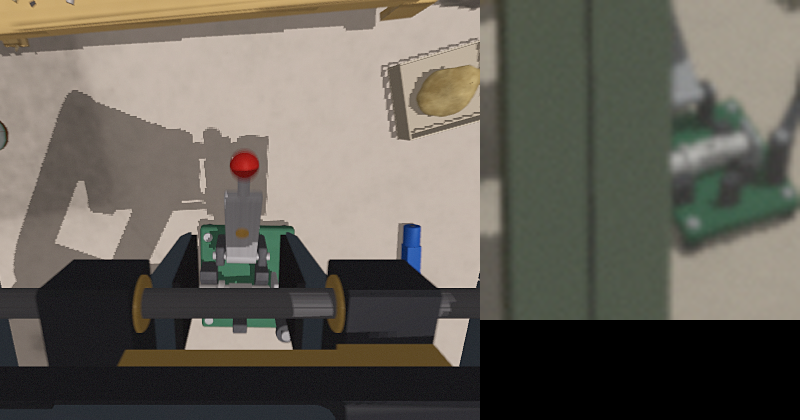

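The leaf lies back over the hinge, with the ball at (244,165) in the crop. The rows only offer a spin about the tool axis, so I need to know what the arm does when a pose is beyond its reach. I'll try that high up, with the gripper empty.

```bash
python3 -m jog '{"jaw":[40,40,40,40,40,40,40,40,40,40],"slide":[[0,0,-1],[0,0,-1],[0,0,-1],[0,-1,-1],[0,-1,-1],[0,-1,-1],[0,-1,-1],[0,-1,-1],[0,-1,-1],[0,0,-1]],"spin":[0,0,0,0,0,0,0,0,0,0]}'
python3 -m jog '{"jaw":[40,40,40,40,40,40,40,40,40,40],"slide":[[0,0,-1],[0,0,-1],[0,0,-1],[0,0,-1],[0,0,-1],[0,0,-1],[0,0,-1],[0,0,-1],[0,0,-1],[0,0,-1]],"spin":[0,0,0,0,0,0,0,0,0,0]}'; python3 -c "
from h import *
print(env.state()['qpos'])"
```

```text
time_s: 11.2
ee_pos: [569.0, -58.2, 455.8]
ee_rot: [-179.9, 0.1, -4.1]
force: [1.2, -0.3, 0.7]
gripper_width: 39.6
gripper_force: 0.0
time_s: 12.2
ee_pos: [512.8, -55.3, 673.0]
ee_rot: [179.9, -3.1, -4.3]
force: [-0.3, -0.0, -0.1]
gripper_width: 40.0
gripper_force: 0.0
[-7.47810264e+00  2.33226413e+01  1.22651467e+01  9.87562481e-02
  1.41309791e+02  8.69500868e+01]
```

```bash
python3 -m jog '{"jaw":[40,40,40,40],"slide":[[1,0,0],[1,0,0],[1,0,0],[1,0,0]],"spin":[0,0,0,0]}'; python3 -c "
from h import *
print(env.state()['qpos'])"
python3 -m jog '{"jaw":[40,40,40],"slide":[[0,0,1],[0,0,1],[0,0,1]],"spin":[0,0,0]}'; python3 -c "
from h import *
print(env.state()['qpos'])"
```

```text
time_s: 12.6
ee_pos: [599.5, -61.1, 626.0]
ee_rot: [179.8, -5.0, -4.3]
force: [0.6, -0.3, -0.2]
gripper_width: 39.9
gripper_force: 0.0
[-6.94765791e+00  2.84432943e+01  1.22682531e+01  9.67569416e-02
  1.34239476e+02  8.74781877e+01]
time_s: 12.9
ee_pos: [606.7, -61.9, 538.4]
ee_rot: [179.8, -5.1, -4.3]
force: [1.3, 0.7, 0.5]
gripper_width: 39.8
gripper_force: 0.0
[-6.93982033e+00  1.98726086e+01  4.17699259e+01  7.38893080e-02
  1.13295869e+02  8.74438140e+01]
```

The tilt picked up at the reach limit is kept (-5.1° so far), and it leans outward, which is the direction needed. Next, a look at the inspection camera from above.

```bash
python3 -m jog '{"jaw":[40,40,40,40,40,40,40,40],"slide":[[0,-1,0.7],[0,-1,0.7],[0,-1,0.7],[0,-1,0.7],[0,-1,0.7],[0,-1,0.7],[0,-1,0.7],[0,-1,0]],"spin":[0,0,0,0,0,0,0,0]}'
python3 -m jog '{"jaw":[40],"slide":[[0,0,0]],"spin":[0]}'
python3 - <<'E'
from h import *
import pickle
m=model('wrist');im=env.grab_frame('wrist')[...,::-1];cv2.imwrite('pics/w6.png',im);pickle.dump(m,open('w6.pkl','wb'))
cv2.imwrite('pics/s6.png',env.grab_frame('scene')[...,::-1]);cv2.imwrite('pics/t6.png',env.grab_frame('top')[...,::-1]);print(env.state()['ee_rot'])
E
```

```text
time_s: 13.7
ee_pos: [636.9, 176.9, 388.9]
ee_rot: [179.8, -4.7, -4.3]
force: [-0.3, -0.4, -0.8]
gripper_width: 40.1
gripper_force: 0.0
time_s: 13.8
ee_pos: [637.6, 179.5, 390.9]
ee_rot: [180.0, -4.9, -4.1]
force: [0.6, -0.2, -0.0]
gripper_width: 39.9
gripper_force: 0.0
[179.8832174   -4.95484073  -4.35414557]
```

View pics/w6.png

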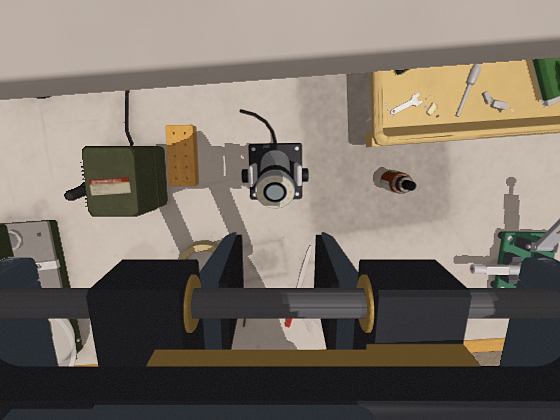

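The wrist picture shows the inspection camera's lens ring at (274,191), the base's back edge from (249,144) to (302,144), and the pivot knobs at (242,176) and (306,174).

Run:
```python
from h import *
import pickle
m6=pickle.load(open('w6.pkl','rb'));mt=model('top');ms=model('scene')
rs=[]
for f,m,(x0,x1,y0,y1) in(('w6',m6,(250,300,165,215)),('top0',mt,(138,172,135,170)),('scene0',ms,(148,178,212,246))):
    im=cv2.imread(f'pics/{f}.png')[y0:y1,x0:x1].astype(int)
    mx=im.min(2);k=((mx>150)).astype(np.uint8)
    if f!='w6':
        pass
    n,l,st,ce=cv2.connectedComponentsWithStats(k);i=1+np.argmax(st[1:,4]);ys,xs=np.where(l==i)
    e=cv2.fitEllipse(cv2.convexHull(np.c_[xs,ys].astype(np.int32)));print(f,st[i],(e[0][0]+x0,e[0][1]+y0),e[1:])
    u,v=e[0][0]+x0,e[0][1]+y0;rs.append(ray(m,u,v));print(plane(m,u,v,129))
print(tri(rs),tri(rs[:2]),tri(rs[::2]))
w=cv2.imread('pics/w6.png')[135:215,230:320];s=cv2.imread('pics/scene6.png') if 0 else cv2.imread('pics/scene0.png')[205:275,135:205]
o=np.zeros((540,800,3),np.uint8);a=cv2.resize(w,None,fx=5,fy=5,interpolation=cv2.INTER_CUBIC);o[:400,:450]=a
b=cv2.resize(s,None,fx=5,fy=5,interpolation=cv2.INTER_CUBIC);o[:350,450:800]=b;cv2.imwrite('pics/c6.png',o)
```

```text
w6 [  0  12  50  38 761] (274.4118003845215, 207.33543014526367) ((50.08646011352539, 66.18616485595703), 176.93199157714844)
[621.70183261 185.09980541 129.        ]Traceback (most recent call last):
  File "<stdin>", line 10, in <module>
    return _wrapfunc(a, 'argmax', axis=axis, out=out, **kwds)
    return bound(*args, **kwds)
ValueError: attempt to get argmax of an empty sequence
```

Run:
```python
from h import *
w=cv2.imread('pics/w6.png')[135:215,230:320];s=cv2.imread('pics/scene0.png')[210:270,140:190]
t=cv2.imread('pics/top0.png')[130:182,130:188]
o=np.zeros((600,800,3),np.uint8);o[:480,:540]=cv2.resize(w,None,fx=6,fy=6,interpolation=cv2.INTER_CUBIC)
o[:300,545:795]=cv2.resize(s,None,fx=5,fy=5,interpolation=cv2.INTER_CUBIC);a=cv2.resize(t,None,fx=4.3,fy=4.3,interpolation=cv2.INTER_CUBIC);o[310:310+a.shape[0],545:545+a.shape[1]]=a;cv2.imwrite('pics/c6.png',o)
```

```text
(no output)
```

View pics/c6.png

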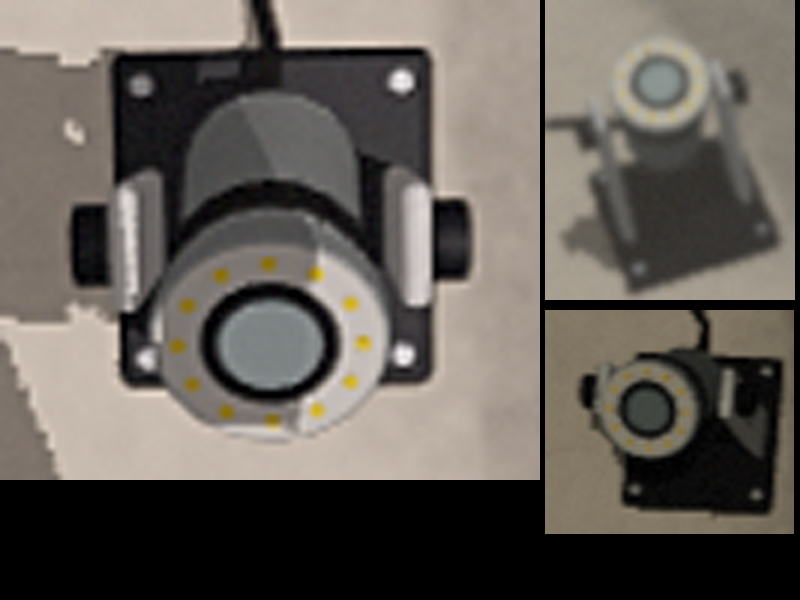

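The crop gives the lens glass centre in all three views: wrist (274.6,191.6), scene (162.6,226.0), top (153.3,152.6). The base screws and pivot knobs are also clear.

Run:
```python
from h import *
import pickle
m6=pickle.load(open('w6.pkl','rb'));mt=model('top');ms=model('scene')
rs=[ray(m6,274.6,191.6),ray(mt,153.3,152.6),ray(ms,162.6,226.0)]
print('lens',tri(rs),[plane(m,*p,129).round(1) for m,p in((m6,(274.6,191.6)),(mt,(153.3,152.6)),(ms,(162.6,226.0)))])
W=lambda x,y:((x+.5)/6-.5+230,(y+.5)/6-.5+135)
k=[plane(m6,*W(*p),88) for p in((91,245),(452,238))];print('knobs',k,(k[0]+k[1])/2)
s=[plane(m6,*W(*p),11) for p in((141,84),(401,82),(403,354),(147,358))];print('screws',np.round(s,1),np.mean(s,0))
ang=lambda a,b:np.degrees(np.arctan2(*(b-a)[[1,0]]))
print(ang(k[1],k[0])-90,ang(s[1],s[0])-90,ang(s[2],s[3])-90,ang(s[2],s[1]))
s=env.state();print(s['ee_pos'],Rt(s).as_matrix()[:,2])
```

```text
lens (array([643.08791155, 184.34927135, 129.76126711]), [1.0947136146849543, 1.6436961964859442, 0.8533301203278258]) [array([642.9, 183.3, 129. ]), array([644.1, 186.1, 129. ]), array([642.7, 184. , 129. ])]
knobs [array([664.30086985, 225.41402234,  88.        ]), array([659.73283693, 138.54787469,  88.        ])] [662.01685339 181.98094852  88.        ]
screws [[701.8 215.9  11. ]
 [697.2 144.4  11. ]
 [621.8 148.4  11. ]
 [625.9 220.7  11. ]] [661.69196217 182.35701774  11.        ]
-3.010242217017989 -3.6835583335934103 -3.216081673307343 -3.0917030401786443
[637.98840756 175.5119533  392.01408205] [ 0.08596633 -0.00858969 -0.99626101]
```

Run:
```python
from h import *
s=env.state();p=np.array(s['ee_pos']);O=np.array([470.8,-210.8,0]);a=np.radians(-4)
yj=np.array([-np.sin(a),np.cos(a),0])
g=O+39*yj+[0,0,40];zt=Rt(s).as_matrix()[:,2];T=g+19*zt;print('T',T)
up=T+[0,0,110]
N=13;sp=[-1]*11+[-.3,0]
q,R=plan([p+(up-p)*(i+1)/N for i in range(N)],sp);print(q,R.as_matrix().round(3))
plan([T+[0,0,h] for h in(85,60,38,20,8,0)],p0=q,R=R)
```

```text
T [ 475.1538628  -172.05820606   21.07104074]
[[-0.41,0.92,0.64],[-0.52,0.85,0.64],[-0.65,0.77,0.64],[-0.74,0.68,0.63],[-0.83,0.56,0.64],[-0.9,0.45,0.64],[-0.96,0.31,0.64],[-0.99,0.18,0.64],[-1.0,0.04,0.64],[-1.0,-0.1,0.63],[-0.97,-0.24,0.64],[-0.94,-0.38,0.64],[-0.91,-0.41,0.64]] spin [-1, -1, -1, -1, -1, -1, -1, -1, -1, -1, -1, -0.3, 0] max 1.0
[ 475.07385327 -171.97690908  131.01787382] [[ 0.069  0.994  0.086]
 [ 0.998 -0.069 -0.009]
 [-0.003  0.086 -0.996]]
[[-0.0,-0.07,0.83],[0.0,-0.07,0.83],[0.0,-0.06,0.73],[0.01,-0.06,0.6],[-0.0,-0.03,0.4],[-0.0,-0.02,0.26]] spin [0, 0, 0, 0, 0, 0] max 0.83
```

```bash
python3 -m jog '{"jaw":[40,40,40,40,40,40,40,40,40,40],"slide":[[-0.41,0.92,0.64],[-0.52,0.85,0.64],[-0.65,0.77,0.64],[-0.74,0.68,0.63],[-0.83,0.56,0.64],[-0.9,0.45,0.64],[-0.96,0.31,0.64],[-0.99,0.18,0.64],[-1,0.04,0.64],[-1,-0.1,0.63]],"spin":[-1,-1,-1,-1,-1,-1,-1,-1,-1,-1]}'
python3 -m jog '{"jaw":[40,40,40,40,40],"slide":[[-0.97,-0.24,0.64],[-0.94,-0.38,0.64],[-0.91,-0.41,0.64],[0,0,0],[0,0,0]],"spin":[-1,-0.3,0,0,0]}'
python3 - <<'E'
from h import *
import pickle
s=env.state();print(s['ee_pos'],Rt(s).as_matrix().round(3).tolist())
m=model('wrist');im=env.grab_frame('wrist')[...,::-1];cv2.imwrite('pics/w7.png',im);pickle.dump(m,open('w7.pkl','wb'))
h=cv2.imread('pics/top0.png')
O=np.array([470.8,-210.8,0]);a=np.radians(-4);yj=np.array([-np.sin(a),np.cos(a),0]);xj=np.array([np.cos(a),np.sin(a),0])
# pin edges on rows: pixel x profile of wrist image at predicted pin points
g=im.astype(int).sum(2)
for yy in (45,55,66):
    u,v=proj(m,O+yj*yy+[0,0,40]);v=int(round(v));print(yy,round(u,1),v,g[v,int(u)-25:int(u)+26:1].tolist() if 0<=v<420 else None)
T=O+39*yj+[0,0,40]+19*Rt(s).as_matrix()[:,2]
plan([T+[0,0,h] for h in(85,60,38,20,8,0)])
E
```

```text
time_s: 14.95
ee_pos: [511.6, -93.8, 190.7]
ee_rot: [175.1, -0.6, 75.9]
force: [0.8, 0.7, -0.0]
gripper_width: 39.9
gripper_force: 0.0
time_s: 15.45
ee_pos: [474.3, -172.8, 130.7]
ee_rot: [175.1, 0.2, 85.9]
force: [-0.7, 0.4, 0.0]
gripper_width: 40.1
gripper_force: 0.0
[ 474.32841155 -172.79155012  130.66572878] [[0.072, 0.994, 0.084], [0.997, -0.072, -0.01], [-0.004, 0.085, -0.996]]
45 268.9 207 [540, 542, 536, 536, 536, 530, 527, 526, 522, 518, 524, 522, 522, 530, 528, 529, 536, 542, 540, 342, 348, 352, 346, 343, 347, 352, 349, 347, 352, 350, 348, 341, 394, 428, 419, 423, 415, 457, 558, 553, 551, 552, 552, 553, 551, 549, 552, 550, 552, 552, 555]
55 268.8 195 [533, 530, 531, 528, 533, 533, 539, 534, 536, 539, 536, 539, 540, 540, 538, 533, 538, 543, 524, 442, 503, 520, 549, 580, 598, 610, 622, 638, 648, 636, 610, 585, 566, 550, 496, 461, 429, 486, 562, 551, 546, 544, 547, 552, 552, 552, 553, 555, 553, 556, 557]
66 268.7 182 [337, 329, 334, 335, 325, 332, 331, 329, 333, 333, 328, 336, 336, 335, 335, 330, 336, 337, 317, 331, 342, 347, 351, 355, 364, 363, 363, 369, 374, 376, 374, 372, 362, 368, 351, 350, 334, 315, 350, 361, 356, 354, 352, 337, 343, 334, 345, 318, 324, 320, 322]
[[0.01,-0.07,0.83],[0.0,-0.07,0.83],[0.01,-0.07,0.73],[-0.0,-0.05,0.6],[-0.0,-0.03,0.4],[0.0,-0.02,0.26]] spin [0, 0, 0, 0, 0, 0] max 0.83
```

```bash
python3 -m jog '{"jaw":[40,40,40,40,40,40,40,40],"slide":[[0,-0.04,0.83],[0,-0.07,0.83],[0,-0.06,0.73],[0,-0.05,0.6],[0,-0.03,0.4],[0,-0.02,0.26],[0,0,0],[0,0,0]],"spin":[0,0,0,0,0,0,0,0]}'
python3 -m jog '{"jaw":[20,14,10,10,10,10],"slide":[[0,0,0],[0,0,0],[0,0,0],[0,0,0],[0,0,0],[0,0,0]],"spin":[0,0,0,0,0,0]}' 8
```

```text
time_s: 16.3
ee_pos: [476.3, -171.9, 20.7]
ee_rot: [175.1, 0.2, 86.1]
force: [0.4, -0.3, 0.8]
gripper_width: 40.1
gripper_force: 0.0
time_s: 16.9
ee_pos: [476.0, -172.3, 20.2]
ee_rot: [175.2, 0.2, 86.0]
force: [1.5, 0.6, 1.2]
gripper_width: 14.0
gripper_force: 8.0
```

The pads have closed flat on the square (14.0 mm). I'll firm up the grip and lift straight up.

```bash
python3 -m jog '{"jaw":[8,8,8,8,8,8,8,8,8,8],"slide":[[0,0,0],[0,0,0],[0,0.01,-0.15],[0,0.03,-0.3],[0,0.04,-0.5],[0,0.06,-0.7],[0,0.08,-0.9],[0,0.08,-0.95],[0,0.08,-0.95],[0,0.08,-0.95]],"spin":[0,0,0,0,0,0,0,0,0,0]}' 40
python3 -m jog '{"jaw":[8,8,8,8,8,8,8,8,8,8],"slide":[[0.3,0.2,-1],[0.5,0.3,-1],[0.5,0.4,-1],[0.5,0.4,-1],[0.5,0.4,-1],[0.5,0.4,-1],[0.5,0.4,-1],[0.5,0.4,-1],[0.5,0.4,-1],[0.4,0.4,-1]],"spin":[0,0,0,0,0,0,0,0,0,0]}'
python3 - <<'E'
from h import *
s=env.state();print(s['qpos'].round(1),Rt(s).as_matrix()[:,2].round(3))
cv2.imwrite('pics/w8.png',env.grab_frame('wrist')[...,::-1])
E
```

```text
time_s: 17.9
ee_pos: [474.5, -171.0, 183.7]
ee_rot: [175.3, 0.2, 86.0]
force: [0.2, -0.4, -1.9]
gripper_width: 13.6
gripper_force: 40.0
time_s: 18.9
ee_pos: [570.0, -34.8, 491.5]
ee_rot: [175.3, 0.2, 86.1]
force: [1.0, 0.1, -2.2]
gripper_width: 13.7
gripper_force: 40.0
[-4.600e+00  1.380e+01  5.740e+01 -1.000e-01  1.042e+02 -7.000e-01] [ 0.081 -0.009 -0.997]
```

```bash
python3 -m jog '{"jaw":[8,8,8,8,8,8,8,8,8,8],"slide":[[0,0.5,-1],[0,0.5,-1],[0,0.5,-1],[0,0.6,-1],[0,0.6,-1],[0,0.6,-1],[0,0.7,-1],[0,0.7,-1],[0,0.7,-1],[0,0.7,-1]],"spin":[0,0,0,0,0,0,0,0,0,0]}'
python3 - <<'E'
from h import *
s=env.state();print(s['qpos'].round(1),Rt(s).as_matrix()[:,2].round(3))
E
```

```text
time_s: 19.95
ee_pos: [611.1, -38.5, 649.9]
ee_rot: [168.5, 0.2, 86.0]
force: [-0.5, 0.3, -1.2]
gripper_width: 14.1
gripper_force: 40.0
[ -4.7  26.5  12.3  -0.  129.7  -0.7] [ 0.198 -0.016 -0.98 ]
```

```bash
python3 -m jog '{"jaw":[8,8,8,8,8,8,8,8],"slide":[[0,0.8,-1],[0,0.8,-1],[0,0.8,-1],[0,0.8,-1],[0,0.8,-1],[0,0.8,-1],[0,0.8,-1],[0,0.8,-1]],"spin":[0,0,0,0,0,0,0,0]}'
python3 - <<'E'
from h import *
s=env.state();print(s['qpos'].round(1),Rt(s).as_matrix()[:,2].round(3))
E
```

```text
time_s: 20.75
ee_pos: [600.2, -38.2, 704.9]
ee_rot: [158.8, 0.1, 86.0]
force: [0.3, -0.2, -1.5]
gripper_width: 13.4
gripper_force: 40.0
[ -4.8  22.2  12.3   0.2 124.3  -0.7] [ 0.36  -0.027 -0.932]
```

```bash
python3 -m jog '{"jaw":[8,8,8,8],"slide":[[0,0.8,-0.9],[0,0.8,-0.9],[0,0.8,-0.9],[0,0,0]],"spin":[0,0,0,0]}'
python3 - <<'E'
from h import *
s=env.state();print(s['qpos'].round(1),Rt(s).as_matrix().round(3))
E
```

```text
time_s: 21.15
ee_pos: [593.7, -37.8, 727.3]
ee_rot: [155.1, 0.1, 86.1]
force: [-0.2, -0.6, -1.1]
gripper_width: 14.0
gripper_force: 40.0
[ -4.9  20.5  12.3   0.4 122.4  -0.7] [[ 0.069  0.905  0.419]
 [ 0.998 -0.061 -0.031]
 [-0.002  0.42  -0.907]]
```

Run:
```python
from h import *
s=env.state();p=np.array(s['ee_pos']);R=Rt(s)*Ro.from_euler('z',-.72,degrees=True);M=R.as_matrix()
F=np.array([609.3,185.6,201.]);T=F+63*M[:,0]+19.7*M[:,2];print(T,M.round(4),p)
u=T+[0,0,120]
q,_=plan([p+(u-p)*(i+1)/18 for i in range(18)],R=R)
plan([T+[0,0,h] for h in(90,63,40,22,10,3,0)],p0=q,R=R)
```

```text
[621.17530849 247.88599376 182.65546323] [[ 0.0574  0.9061  0.4192]
 [ 0.9983 -0.049  -0.0309]
 [-0.0075  0.4203 -0.9073]] [593.68168297 -37.81186301 727.30372078]
[[0.54,-0.31,0.72],[0.53,-0.31,0.72],[0.54,-0.31,0.72],[0.54,-0.31,0.71],[0.53,-0.31,0.72],[0.54,-0.31,0.72],[0.54,-0.31,0.72],[0.54,-0.31,0.72],[0.53,-0.31,0.72],[0.54,-0.31,0.72],[0.54,-0.31,0.71],[0.53,-0.31,0.72],[0.54,-0.31,0.72],[0.54,-0.31,0.72],[0.53,-0.31,0.72],[0.54,-0.31,0.72],[0.54,-0.32,0.72],[0.54,-0.31,0.71]] spin [0, 0, 0, 0, 0, 0, 0, 0, 0, 0, 0, 0, 0, 0, 0, 0, 0, 0] max 0.72
[[0.0,-0.42,0.91],[0.01,-0.37,0.82],[0.01,-0.33,0.69],[-0.0,-0.25,0.55],[0.0,-0.17,0.36],[0.0,-0.09,0.21],[0.01,-0.05,0.09]] spin [0, 0, 0, 0, 0, 0, 0] max 0.91
```

```bash
python3 -m jog '{"jaw":[8,8,8,8,8,8,8,8,8,8],"slide":[[0.3,-0.18,0.4],[0.5,-0.3,0.7],[0.54,-0.31,0.72],[0.54,-0.31,0.72],[0.54,-0.31,0.72],[0.54,-0.31,0.72],[0.54,-0.31,0.72],[0.54,-0.31,0.72],[0.54,-0.31,0.72],[0.54,-0.31,0.72]],"spin":[-0.05,0,0,0,0,0,0,0,0,0]}'
python3 -m jog '{"jaw":[8,8,8,8,8,8,8,8,8],"slide":[[0.54,-0.31,0.72],[0.54,-0.31,0.72],[0.54,-0.31,0.72],[0.54,-0.31,0.72],[0.54,-0.31,0.72],[0.54,-0.31,0.72],[0.5,-0.3,0.7],[0.3,-0.18,0.4],[0,0,0]],"spin":[0,0,0,0,0,0,0,0,0]}'
python3 - <<'E'
from h import *
s=env.state();p=np.array(s['ee_pos']);R=Rt(s);M=R.as_matrix()
F=np.array([609.3,185.6,201.]);T=F+63*M[:,0]+19.7*M[:,2];print(T,M.round(4).tolist(),p)
u=T+[0,0,60]
plan([p+(u-p)*(i+1)/5 for i in range(5)])
E
```

```text
time_s: 22.15
ee_pos: [609.6, 114.6, 499.1]
ee_rot: [155.4, 0.3, 86.4]
force: [0.7, 0.4, -0.7]
gripper_width: 13.6
gripper_force: 40.0
time_s: 23.05
ee_pos: [620.4, 234.3, 319.9]
ee_rot: [155.6, 0.4, 86.5]
force: [-0.4, 0.5, -0.5]
gripper_width: 13.5
gripper_force: 40.0
[621.26998668 247.8467546  182.58394827] [[0.0612, 0.9092, 0.4118], [0.9981, -0.0527, -0.0321], [-0.0075, 0.413, -0.9107]] [620.3746757  234.30349432 319.94429952]
[[0.09,-0.21,0.47],[0.1,-0.21,0.47],[0.09,-0.22,0.47],[0.1,-0.21,0.47],[0.09,-0.21,0.47]] spin [0, 0, 0, 0, 0] max 0.47
```

```bash
python3 -m jog '{"jaw":[8,8,8,8,8,8,8,8,8,8],"slide":[[0.09,-0.25,0.6],[0.09,-0.3,0.7],[0.09,-0.3,0.7],[0.09,-0.25,0.55],[0.09,-0.21,0.45],[0,-0.19,0.4],[0,-0.13,0.25],[0,-0.06,0.12],[0,0,0],[0,0,0]],"spin":[0,0,0,0,0,0,0,0,0,0]}'
python3 - <<'E'
from h import *
S=[env.state() for _ in range(1)];s=S[0];p=np.array(s['ee_pos']);R=Rt(s);M=R.as_matrix();print(p,M.round(3).tolist())
H=p-19.7*M[:,2]-63*M[:,0];print('hole est',H)
o=np.zeros((600,800,3),np.uint8)
for i,n in enumerate(('top','scene')):
    im=env.grab_frame(n)[...,::-1].copy();cv2.imwrite(f'pics/{n}9.png',im);m=model(n)
    u,v=proj(m,H);print(n,u,v,'short end',proj(m,H-28*M[:,0]),'collar',proj(m,H+18*M[:,0]))
    x,y=int(u)-35,int(v)-35;c=cv2.resize(im[y:y+70,x:x+70],(395,395),interpolation=cv2.INTER_CUBIC);o[:395,400*i:400*i+395]=c;print(x,y)
w=env.grab_frame('wrist')[...,::-1];cv2.imwrite('pics/w9.png',w);o[395:600,:273]=cv2.resize(w,(273,205));cv2.imwrite('pics/v9.png',o)
E
```

```text
time_s: 24.05
ee_pos: [623.8, 246.6, 200.1]
ee_rot: [155.2, 0.2, 86.4]
force: [0.2, -0.1, -0.0]
gripper_width: 14.1
gripper_force: 40.0
[623.82720443 246.62320483 200.14941691] [[0.063, 0.906, 0.418], [0.998, -0.055, -0.03], [-0.004, 0.419, -0.908]]
hole est [611.65657775 184.34034513 218.31012269]
top 142.94203680314 156.5214595911235 short end (np.float64(156.0689871550497), np.float64(157.2328342788544)) collar (np.float64(134.50812501632592), np.float64(156.0644096897485))
107 121
scene 161.1155119849181 209.58016048497262 short end (np.float64(171.78760433964146), np.float64(206.46815061785392)) collar (np.float64(154.1890721024322), np.float64(211.5999283563367))
126 174
```

View pics/v9.png

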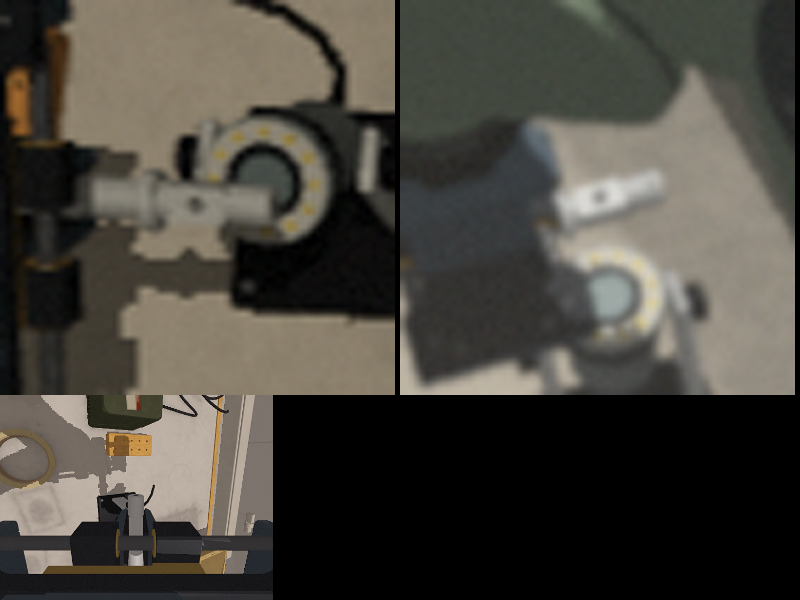

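The top crop shows the hole at image (141.3,156.9) and the pin's short end at (154.7,157). In the scene image the hole is at (161.1,208.7). The hole faces up and toward the robot, the pin is level and it sits clear of the camera.

Run:
```python
from h import *
s=env.state();p=np.array(s['ee_pos']);M=Rt(s).as_matrix();H=p-19.7*M[:,2]-63*M[:,0];f=H-7*M[:,2]
mt,ms=model('top'),model('scene');print(H,f,proj(mt,f),proj(ms,f))
t=tri([ray(mt,141.3,156.9),ray(ms,161.1,208.7)]);l=tri([ray(mt,153.3,152.6),ray(ms,162.6,226.0)])
print('face tri',t,'lens tri',l,'axis',t[0]+7*M[:,2])
a=np.radians(-3.2);los=np.array([-np.sin(np.radians(25))*np.cos(a),-np.sin(np.radians(25))*np.sin(a),np.cos(np.radians(25))])
print('los',los,'angle',np.degrees(np.arccos(-los@M[:,2])))
print('needed (2 fixed cams)',l[0]+80*los-(t[0]+7*M[:,2]),'needed (kin)',np.array([609.3,185.6,201])-H)
```

```text
[611.56411705 184.37486577 218.23760938] [608.64015334 184.58567959 224.59418029] (np.float64(141.95414104831028), np.float64(157.16468168467003)) (np.float64(161.02697946390424), np.float64(208.58052589590667))
face tri (array([608.70368777, 185.19590721, 224.7382655 ]), [0.8316498653081458, 0.8316498653081263]) lens tri (array([643.2672657 , 184.93861801, 129.44581154]), [1.179484321821684, 1.1794843218217568]) axis [611.62765148 184.98509339 218.38169459]
los [-0.4219593   0.02359119  0.90630779] angle 0.4576041980099224
needed (2 fixed cams) [ -2.1171298    1.84081961 -16.43126009] needed (kin) [ -2.26411705   1.22513423 -17.23760938]
```

```bash
python3 -m jog '{"jaw":[8,8,8,8,8,8,8,8,8,8],"slide":[[0.02,-0.1,0.15],[0.02,-0.1,0.16],[0.01,-0.07,0.11],[0,-0.04,0.06],[0,0,0],[0,0,0],[0,0,0],[0,0,0],[0,0,0],[0,0,0]],"spin":[0,0,0,0,0,0,0,0,0,0]}'
python3 - <<'E'
from h import *
s=env.state();p=np.array(s['ee_pos']);M=Rt(s).as_matrix();H=p-19.7*M[:,2]-63*M[:,0]
mt,ms=model('top'),model('scene')
print('err',H-[609.4,185.9,201.2],np.degrees(np.arccos(M[:,2]@[.42196,-.02359,-.90631])),M[2,0],np.abs(s['qvel']).max())
f=H-7*M[:,2]
for n,m in(('top',mt),('scene',ms)):
    g=cv2.cvtColor(env.grab_frame(n),cv2.COLOR_RGB2GRAY);u,v=proj(m,f);x,y=int(round(u)),int(round(v));q=g[y-4:y+5,x-5:x+6];print(n,round(u,1),round(v,1),x-5,y-4);print(q)
E
```

```text
time_s: 25.2
ee_pos: [621.0, 248.1, 182.3]
ee_rot: [155.3, 0.3, 86.4]
force: [1.0, -0.0, -0.6]
gripper_width: 13.6
gripper_force: 40.0
err [-0.53257386 -0.08564668 -0.65257706] 0.5091675689532116 -0.004986496625686204 0.10698051871467172
top 143.5 160.5 139 156
[[101  91  70  72  79  96 108 110  89  46  41]
 [114 106 100 100  99  94  90  87  84  87  98]
 [136 137 137 133 133 135 137 137 124 118 127]
 [135 134 127 108 103 125 134 133 134 136 141]
 [135 135 114  73  71 111 132 134 130 129 133]
 [139 138 126 103  88 108 131 138 130 124 123]
 [138 137 137 131 125 130 136 137 127 111 106]
 [133 133 134 133 133 131 131 130 122  99  81]
 [131 133 131 131 132 130 130 112  93  63  15]]
scene 161.9 214.4 157 210
[[163 159 156 153 153 153 152 154 155 150 151]
 [165 164 163 165 167 172 181 186 189 174 175]
 [174 177 181 185 190 196 205 209 207 196 195]
 [186 198 205 203 190 187 200 214 213 202 193]
 [192 212 215 202 169 155 183 211 215 205 181]
 [198 212 216 206 174 163 182 205 208 193 166]
 [196 205 216 212 195 187 184 183 171 152 134]
 [179 183 199 197 179 165 151 142 136 130 132]
 [159 154 157 150 139 135 135 140 154 163 165]]
```

```bash
python3 -c "
from workcell import env
print(env.job_done())"
```

```text
the job is handed in; nothing more can be done
None
```

I handed the job in at about 25 s: latch swung to its stop, leaf thrown back, and the pin held still and level with its cross-hole measured under 1 mm from the focus point and about 0.5° off the line of sight. The arm touched none of the camera, bottle, calliper or file, and the judged result isn't known to me.

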